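# Drop in the last planet pin and hold the depth gauge on it

### The job

Fit the last planet pin: take the shorter pin from the wooden stand and drop it end-down into the one empty pin hole of the planet carrier, so that it goes fully home just below the carrier's face. Then pick up the digital depth gauge from its setting block and check the pin with it: gauge upright, base flat on the carrier's face and square across the line from the hub to the pin, the plunger on the middle of the pin's end, pressed down lightly with about 10 N. Finish while still holding the gauge pressed there, and leave the longer pin and the other things on the bench alone.

Things in the scene. Friction and masses are not known exactly. Their poses are not given: they have to be found in the camera images.
- carrier: Gearbox planet carrier, aluminium, fixed. 124 mm across, flat face 62 mm above its origin; round hub collar in the middle, 52 mm across, 8 mm proud of the face. Four pin holes in the face, 44 mm from the axis, 90 deg apart: three hold pins that end 3 mm below the face, one is empty. Origin: centre of underside; z up, x from hub to the empty hole, y square to that line
- carrier_hole (a point): Mouth of the empty pin hole, on its axis, level with the carrier's face (62 mm up); axes as the carrier's. Round, 16 mm wide below a 2 mm chamfer, 53 mm deep, flat floor. Its axis is 18 mm from the edge of the hub collar: fingers that come down near the face fit when they close along the carrier's y
- pin: Shorter planet pin, plain steel, 14 mm in diameter, 50 mm long, about 60 g, 1 mm chamfers. Stands upright in either hole of the wooden stand: lower end 10 mm, top 60 mm above the bench, 30 mm of it out of the wood. Origin: centre of its lower end; z up along it. Fully home in the carrier, its top lies 3 mm below the face
- pin_top (a point): Centre (small dimple) of the shorter pin's top end, 50 mm above the pin's origin
- long_pin: Longer pin, 72 mm long, 14 mm in diameter, top 82 mm above the bench, in the stand's other hole; for another carrier, to be left alone. Origin: centre of its lower end
- pin_stand: Wooden block, fixed, 60 (x) by 120 (y) by 30 mm high, with two pin holes 17 mm wide and 20 mm deep at y = +30 and -30 mm. Origin: centre of its underside
- gauge: Digital depth gauge, loose, about 0.26 kg, on its setting block (20 mm up). Steel base 80 (x) by 18 (y) by 14 mm high; stem 10 mm thick; round head 54 mm in diameter, flat front and back, 24 mm thick along y, centre 72 mm above the base's underside; cap to 107 mm. Grip the head front and back. Origin: centre of the base's underside; z up. Either way round serves on the carrier
- gauge_tip (a point): Ball tip, 4 mm thick, of the gauge's plunger, midway along the base. A spring of 1.0 to 1.35 N pushes it down, to 12 mm below the base in the air; on the setting block it is level with the base's underside
- gauge_plunger (a joint): How far the tip is out below the base's underside, m: 0 level with it (as on the setting block), 0.012 fully out; about 0.003 with the base flat on the carrier and the tip on the home pin
- setting_block: Ground steel block, fixed, 120 (x) by 60 (y) by 20 mm high, on which the gauge stands. Origin: centre of its underside
- drum: Clutch drum, open steel bowl, 120 mm across, 55 mm high; to be left alone. Origin: centre of its underside
- sun_gear: Steel sun gear standing on end, 54 mm across, 46 mm high; to be left alone. Origin: centre of its underside
- screwdriver: Screwdriver lying on the bench beyond the carrier, 200 mm long; to be left alone. Origin: on its axis, midway, at bench height
Things that resemble listed ones, but are neither listed nor needed, are in the scene too. Leave any orange or pink look-alike of the setting_block alone.

How it is judged:
By the outcome, as a careful person would: the job done as asked, in the order asked, and still so for the second after the job is handed in, while the arm keeps its last pose, push and grip.
It also fails if it takes over 72 s, if anything falls off the work surface, if the arm or the gripper's body presses on something with over 40 N, if the wrist force passes 120 N, or if a joint passes its speed limit or range.

### The arm

A 6-joint arm with a two-finger parallel gripper is mounted at the origin on the work surface. World frame = base frame: x ahead of the robot, y to its left, z up, the work surface at z = 0. Lengths are in m, angles in degrees, forces in N, time in s.
With the tool pointing down it reaches from about 0.35 to 0.875 m from the base axis. Payload 4.2 kg.
Tool frame: the origin (TCP) lies between the finger pads; the fingertips stand 14 mm ahead of it and the grasp point (between the pads) lies 5 mm behind it; z points along the fingers, y is the line along which they close (so a half turn about z gives the same grasp; the last joint's range is limited). The gripper opens to 87 mm and grips with 3 to 60 N. Pads are 19 mm wide; open, the fingers measure 117 mm over their backs; the gripper's body (75 mm by 190 mm) begins 51 mm behind the grasp point.
Start: joints at [90.275, 22.042, 0.453, 0, -68.411, -14.817], TCP at [0.157, 0.605, 0.201] pointing down, gripper open.
Joint ranges: [-179.83, 179.83], [-69.29, 118.12], [-61.27, 80.66], [-181.25, 117.63], [-171.15, -9.14], [-177.46, 177.46]. Speed limits (degrees/s): [159.86, 159.86, 180, 180, 180, 180].

### API

Orientations are given as a 3x3 rotation matrix whose columns are the frame's x, y, z axes.
In Python, from station import * gives the robot as it stands. The module is installed in compiled form; this text tells all that it offers.
- The arm moves only by the tool play_rows, never from a script. Its argument "steps" is a list of rows, each an object of numbers: "ax", "ay", "az": the turn, a rotation vector about the tool's x, y, z in degrees; "dx", "dy", "dz": the shift along the tool's x, y, z in mm; "claw": the finger opening in mm, from 0 to 87. A call has 1 to 20 rows; each row shifts and turns the commanded pose from where the row before left it, along the tool's axes as they then stand; what a row does not reach is not made up. A row lasts 1/10 s, in which the tool goes at most 50 mm and 8.59 degrees, less where a joint would pass 70% of its speed; a pose out of reach is approached as far as the arm can. A call with a gripper value outside its range is refused whole. The fingers move at their own pace and stop on an object; the grip force is fixed at half the most. Time passes only in rows, so rows that do not move let the fingers close. It gives the time, the measured TCP pose, the force, the opening and the grip force at its end, in the units of the state.
- sense(): the state, without advancing time (a new reading comes with each control period).
- capture(name): name is "scene" or "top" or "wrist"; returns a dict with "frame" (420x560x3 uint8, blue, green, red), "range_z" (420x560 float32, m along the optical axis (not along the pixel's ray), 0 where there is no reading), "fx", "fy", "cx", "cy" (pixels), "xyz" and "rotation" of the camera in the world. Camera axes: x right, y down, z forward; pixel columns grow to the right and rows downward; lengths in m; the calibration is good to about 2 mm. A picture is of the moment at which its call begins.
- finish_job(): hands the job in; it is judged then, once.
The state is a dict: "time_s": time; "joints": joint angles; "joint_velocities": joint speeds; "effort": joint torques, N m; "tcp_pos": TCP position; "ee_rot": TCP orientation; "wrist_force": force on the tool from outside, world axes, zero at the start; "moment": the same for the moment, N m; "gripper_width": opening from 0.0 (shut) to 1.0 (fully open); "gripper_force": force on a finger pad.
Only numpy, scipy, OpenCV 4.12 (cv2) and the standard library are available. Lean on these libraries where they do the work, as an engineer would, in place of code of your own. Each camera call takes 0.05 s, during which the arm holds its last target. There are 200 camera calls.

## Working session

There is one attempt and no reset: what is moved stays moved. The work goes in short steps, Python scripts to look and compute and a tool call to move; the robot and the scene stay as the last step left them, time stands still between calls to the robot, and variables do not carry over. Pictures are saved under pics/ and viewed, at most 10 in all, crops included, and the job is handed in when it is done.

Besides the shell and the picture viewer there is one more tool, called after "Request:" in YAML: its name, and indented under it one key for each argument. play_rows: Moves the arm, as the interface text tells. Its arguments: {"type":"object","properties":{"steps":{"type":"array"}},"required":["steps"]}

```bash
mkdir -p pics
cat > h.py <<'E'
from station import *
import numpy as np, cv2
def cap(n):
    c=capture(n); c['R']=np.array(c['rotation']).reshape(3,3); c['t']=np.array(c['xyz'])
    z=c['range_z']; v,u=np.mgrid[:z.shape[0],:z.shape[1]]
    P=np.stack([(u-c['cx'])/c['fx']*z,(v-c['cy'])/c['fy']*z,z],-1)@c['R'].T+c['t']
    P[z==0]=np.nan; c['P']=P; return c
E
python3 - <<'E'
from h import *
s=sense();print({k:np.round(v,3).tolist() for k,v in s.items()})
a=cap('top');b=cap('scene')
for n,c in(('top',a),('scene',b)):
    cv2.imwrite(f'pics/{n}.png',c['frame']);print(n,c['t'],c['R'].round(2).tolist(),c['fx'])
    np.savez(f'{n}.npz',P=c['P'],f=c['frame'])
E
```

```text
{'time_s': 0.0, 'joints': [90.277, 22.091, 0.379, -0.029, -68.411, -14.816], 'joint_velocities': [-0.001, 0.052, 0.06, -0.039, 0.041, 0.096], 'effort': [-0.001, -39.066, 18.74, 4.22, 0.011, -0.0], 'tcp_pos': [0.157, 0.604, 0.2], 'ee_rot': [[0.968, -0.251, -0.0], [-0.251, -0.968, -0.002], [0.0, 0.002, -1.0]], 'wrist_force': [0.209, 0.189, 0.16], 'moment': [0.019, 0.037, 0.019], 'gripper_force': 0.0, 'gripper_width': 0.998}
top [0.42770919 0.03660541 1.36277877] [[0.0, -1.0, 0.06], [-1.0, -0.0, -0.0], [0.0, -0.06, -1.0]] 527.6366889784748
scene [1.25144235 0.19191706 0.72622718] [[-0.18, 0.65, -0.74], [0.98, 0.1, -0.14], [-0.02, -0.75, -0.66]] 485.7895182243765
```

View pics/top.png

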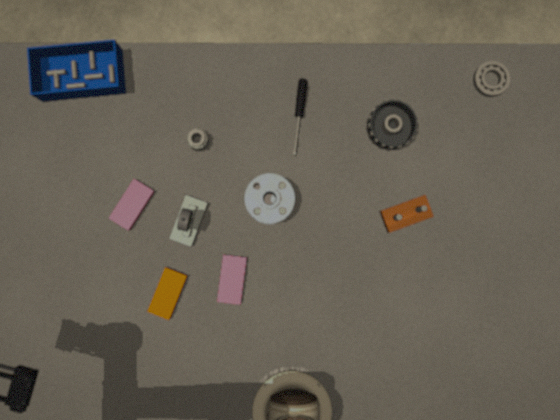

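View pics/scene.png

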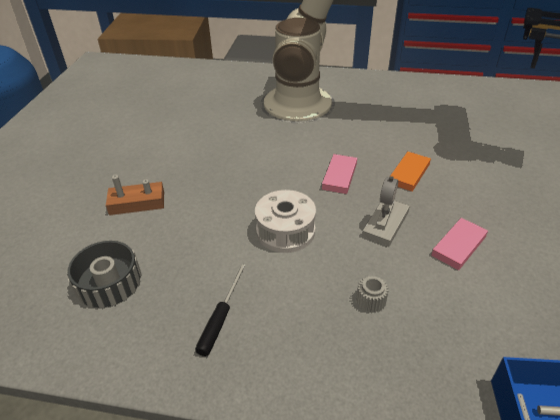

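Top view: carrier at (270,198), with what looks like the dark empty hole at (257,186). The stand is at (407,213) with pins at (398,217) and (423,209). The gauge is on the grey block at (188,220), and the pink/orange blocks are look-alikes. In the scene view the pin at (118,186) is taller, so the shorter one is at (147,187). I'll measure these and enlarge crops to confirm.

Run:
```python
from h import *
d=np.load('top.npz');P=d['P'];f=d['f']
def box(u0,u1,v0,v1): return P[v0:v1,u0:u1].reshape(-1,3)
q=box(235,305,165,235)
print('bench z',np.nanmedian(P[300:330,300:400,2]))
m=(q[:,2]>.055)&(q[:,2]<.066);r=q[m][:,:2]
c,rad=cv2.minEnclosingCircle(r.astype(np.float32));print('carrier',c,rad,np.median(q[m][:,2]))
q=box(375,440,190,235)
m=(q[:,2]>.02)&(q[:,2]<.04);print('stand',cv2.minAreaRect(q[m][:,:2].astype(np.float32)),np.median(q[m][:,2]))
for a,b in((385,410),(411,436)):
    q=box(a,b,195,230);k=q[q[:,2]>.045];print('pin',len(k),k.mean(0),k[:,2].max(), np.median(k,0))
q=box(160,215,190,250)
m=(q[:,2]>.012)&(q[:,2]<.026);print('block',cv2.minAreaRect(q[m][:,:2].astype(np.float32)))
m=(q[:,2]>.028)&(q[:,2]<.045);print('base',m.sum(),cv2.minAreaRect(q[m][:,:2].astype(np.float32)))
m=(q[:,2]>.07);print('head',m.sum(),cv2.minAreaRect(q[m][:,:2].astype(np.float32)),q[m][:,2].max())
np.set_printoptions(linewidth=250)
print((P[176:222,246:296,2][::2,::2]*1000).round())
s=np.load('scene.npz')['f']
A=cv2.resize(f[160:240,230:310],(400,400),interpolation=3);B=cv2.resize(f[180:260,150:230],(400,400),interpolation=3)
C=cv2.resize(s[165:225,95:175],(400,300),interpolation=3);D=cv2.resize(s[170:245,360:460],(400,300),interpolation=3)
cv2.imwrite('pics/crop.png',np.vstack([np.hstack([A,B])[:300],np.hstack([C,D])]))
```

```text
bench z 0.00028032036929692694
carrier (0.5328006148338318, 0.057377323508262634) 0.06220219284296036 0.06187620733495569
stand ((0.49715369939804077, -0.2915548086166382), (0.06007590889930725, 0.12332693487405777), 19.916481018066406) 0.029796504814690428
pin 35 [ 0.48635707 -0.26129463  0.05737548] 0.06405610063013345 [ 0.48720278 -0.26128683  0.05882218]
pin 49 [ 0.50667281 -0.31665608  0.07308965] 0.0874587746912514 [ 0.50611761 -0.31607868  0.07919656]
block ((0.4787639379501343, 0.2649528980255127), (0.06123948469758034, 0.11997861415147781), 70.1413803100586)
base 113 ((0.4773080348968506, 0.2599256634712219), (0.018814697861671448, 0.08111695945262909), 77.01805114746094)
head 285 ((0.47793811559677124, 0.25964459776878357), (0.02486242912709713, 0.05362895131111145), 76.30564880371094) 0.13210945705459132
[[-5.  2. -5. -4.  0. -2. 65. 64. 63. 66. 58. 67. 64. 62. 61. 58. 61. 59. 67. -0. -3.  2.  1. -2.  2.]
 [ 3.  1. -5.  3. 62. 60. 64. 64. 56. 64. 61. 65. 60. 65. 65. 63. 64. 59. 64. 62. -2.  2.  1. -1.  2.]
 [ 1.  0. -3. 62. 60. 63. 65. 62. 63. 63. 60. 59. 64. 65. 61. 67. 6
[... 1396 characters left out ...]
 58. 59. 62. 65. 64. 62. 63. 67. 64. 62. 60. 63. 38. 62. 55. 63. 63. 63. 60. -1.]
 [-1. 62. 66. 60. 57. 59. 61. 60. 61. 60. 58. 59. 60. 62. 63. 61. 65. 66. 58. 58. 62. 64. 63.  1. -3.]
 [ 2. -1. 65. 65. 64. 59. 60. 59. 63. 56. 57. 59. 63. 63. 61. 64. 63. 37. 60. 56. 61. 60. 14.  7. -1.]
 [-1.  1. -2. 64. 64. 65. 62. 60. 65. 61. 62. 59. 66. 63. 61. 60. 62. 63. 63. 64. 59. 62.  0. -0.  1.]
 [-1. -1.  0.  1. 60. 61. 64. 63. 64. 63. 59. 65. 59. 59. 59. 67. 61. 60. 61. 59. 67. -0.  0. -1. -1.]
 [-1.  5.  1. -1.  2. 63. 60. 65. 67. 63. 68. 63. 63. 61. 63. 62. 65. 59. 60. 28. -1. -5.  1. -7.  3.]
 [ 0.  2.  3. -0.  1. -2. 15. 61. 65. 63. 62. 60. 67. 58. 66. 64. 62. 63. -0. -4. -0.  5.  1.  4.  0.]]
```

View pics/crop.png

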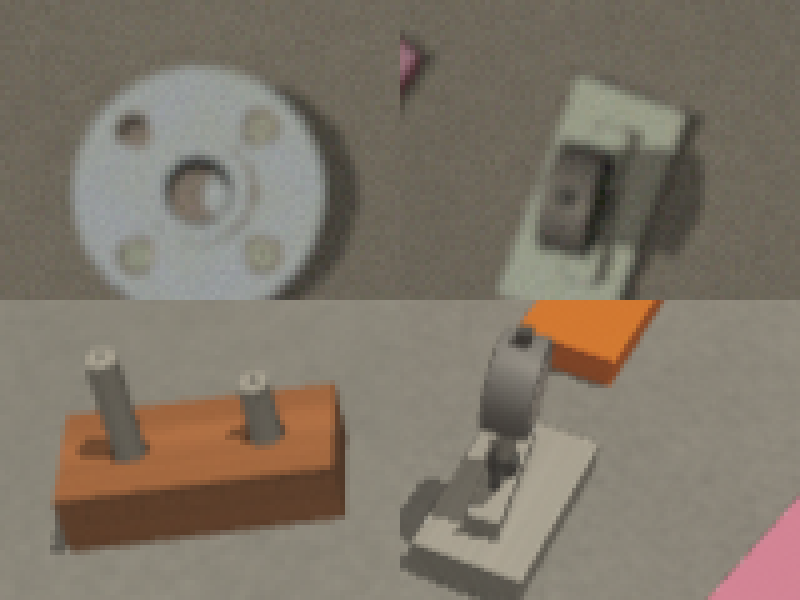

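The crop confirms three things:
- **Empty hole:** it is the dark one at top-left, (256,186) in the top view. The other three hold pins.
- **Short pin:** scene (147,187), top view (398,217), at about (0.487,-0.262).
- **Gauge:** it stands on the grey setting block.

Next I'll move over the stand.

Request:
play_rows:
  steps:
    - {"dx": 28,"dy": 40,"claw": 50}
    - {"dx": 28,"dy": 40,"claw": 50}
    - {"dx": 28,"dy": 40,"claw": 50}
    - {"dx": 28,"dy": 40,"claw": 50}
    - {"dx": 28,"dy": 40,"claw": 50}
    - {"dx": 28,"dy": 40,"claw": 50}
    - {"dx": 28,"dy": 40,"claw": 50}
    - {"dx": 28,"dy": 40,"claw": 50}
    - {"dx": 28,"dy": 40,"claw": 50}
    - {"dx": 28,"dy": 40,"claw": 50}
    - {"dx": 28,"dy": 40,"claw": 50}
    - {"dx": 28,"dy": 40,"claw": 50}
    - {"dx": 28,"dy": 40,"claw": 50}
    - {"dx": 28,"dy": 40,"claw": 50}
    - {"dx": 28,"dy": 40,"claw": 50}
    - {"dx": 28,"dy": 40,"claw": 50}
    - {"dx": 28,"dy": 40,"claw": 50}
    - {"dx": 28,"dy": 40,"claw": 50}
    - {"dx": 28,"dy": 36,"claw": 50}

```text
invalid input at $.steps[0]: expected keys ax, ay, az, dx, dy, dz, claw
```

Request:
play_rows:
  steps:
    - {"az": 8,"claw": 50}
    - {"az": 8,"claw": 50}
    - {"az": 8,"claw": 50}
    - {"az": 8,"claw": 50}
    - {"az": 8,"claw": 50}
    - {"az": 8,"claw": 50}
    - {"az": 8,"claw": 50}
    - {"claw": 50}
    - {"claw": 50}

```text
invalid input at $.steps[0]: expected keys ax, ay, az, dx, dy, dz, claw
```

Run:
```python
from h import *
s=sense();print(s['time_s'],s['tcp_pos'],np.round(s['ee_rot'],3).tolist(),s['joints'],s['gripper_width'])
c=cap('wrist');T=np.array(s['ee_rot']).reshape(3,3);print(c['t'],c['fx'],(T.T@(c['t']-s['tcp_pos'])).round(4),(T.T@c['R']).round(3).tolist())
np.savez('w1.npz',P=c['P'],f=c['frame']);cv2.imwrite('pics/w1.png',c['frame'])
P=c['P'].reshape(-1,3)
for a,b in((.05,.066),(.07,.09)):
    k=P[(P[:,2]>a)&(P[:,2]<b)];k=k[(abs(k[:,0]-.495)<.06)&(abs(k[:,1]+.29)<.08)];
    if len(k):print(len(k),np.median(k,0),cv2.minEnclosingCircle(k[:,:2].astype(np.float32)))
```

```text
0.1 [0.15675025 0.6044149  0.20026038] [[0.968, -0.251, -0.0], [-0.251, -0.968, -0.002], [0.0, 0.002, -1.0]] [ 9.02768498e+01  2.20867294e+01  3.86661009e-01 -2.46416721e-02
 -6.84118003e+01 -1.48167376e+01] 1.0057133302998649
[0.23514579 0.58499787 0.38398404] 302.571155989051 [ 0.0808 -0.0005 -0.1837] [[0.001, -0.957, -0.29], [1.0, 0.001, 0.001], [-0.001, -0.29, 0.957]]
```

View pics/w1.png

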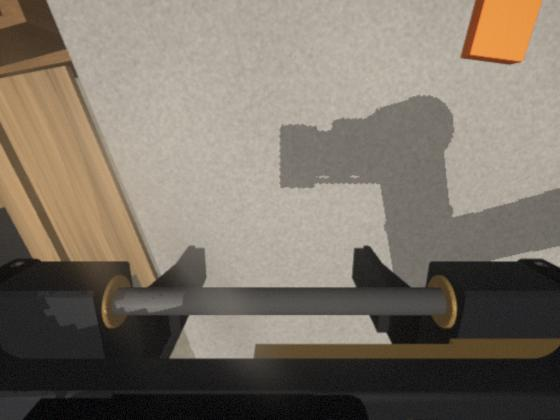

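The moves were refused because every row needs all the keys. The wrist view shows empty bench between the fingers, with the TCP at about pixel (280,246). The rows go again with every key given.

Request:
play_rows:
  steps:
    - {"ax": 0,"ay": 0,"az": 0,"dz": 0,"dx": 28,"dy": 40,"claw": 50}
    - {"ax": 0,"ay": 0,"az": 0,"dz": 0,"dx": 28,"dy": 40,"claw": 50}
    - {"ax": 0,"ay": 0,"az": 0,"dz": 0,"dx": 28,"dy": 40,"claw": 50}
    - {"ax": 0,"ay": 0,"az": 0,"dz": 0,"dx": 28,"dy": 40,"claw": 50}
    - {"ax": 0,"ay": 0,"az": 0,"dz": 0,"dx": 28,"dy": 40,"claw": 50}
    - {"ax": 0,"ay": 0,"az": 0,"dz": 0,"dx": 28,"dy": 40,"claw": 50}
    - {"ax": 0,"ay": 0,"az": 0,"dz": 0,"dx": 28,"dy": 40,"claw": 50}
    - {"ax": 0,"ay": 0,"az": 0,"dz": 0,"dx": 28,"dy": 40,"claw": 50}
    - {"ax": 0,"ay": 0,"az": 0,"dz": 0,"dx": 28,"dy": 40,"claw": 50}
    - {"ax": 0,"ay": 0,"az": 0,"dz": 0,"dx": 28,"dy": 40,"claw": 50}
    - {"ax": 0,"ay": 0,"az": 0,"dz": 0,"dx": 28,"dy": 40,"claw": 50}
    - {"ax": 0,"ay": 0,"az": 0,"dz": 0,"dx": 28,"dy": 40,"claw": 50}
    - {"ax": 0,"ay": 0,"az": 0,"dz": 0,"dx": 28,"dy": 40,"claw": 50}
    - {"ax": 0,"ay": 0,"az": 0,"dz": 0,"dx": 28,"dy": 40,"claw": 50}
    - {"ax": 0,"ay": 0,"az": 0,"dz": 0,"dx": 28,"dy": 40,"claw": 50}
    - {"ax": 0,"ay": 0,"az": 0,"dz": 0,"dx": 28,"dy": 40,"claw": 50}
    - {"ax": 0,"ay": 0,"az": 0,"dz": 0,"dx": 28,"dy": 40,"claw": 50}
    - {"ax": 0,"ay": 0,"az": 0,"dz": 0,"dx": 28,"dy": 40,"claw": 50}
    - {"ax": 0,"ay": 0,"az": 0,"dz": 0,"dx": 28,"dy": 36,"claw": 50}

```text
time_s: 2.05
tcp_pos: [0.4821, -0.2628, 0.2009]
ee_rot: [[0.968, -0.252, -0.0], [-0.252, -0.968, 0.0], [-0.0, -0.0, -1.0]]
wrist_force: [-0.0, 1.9, 0.4]
gripper_width: 0.581
gripper_force: 0.0
```

Request:
play_rows:
  steps:
    - {"ax": 0,"ay": 0,"az": 8,"dz": 0,"dx": 0,"dy": 0,"claw": 50}
    - {"ax": 0,"ay": 0,"az": 8,"dz": 0,"dx": 0,"dy": 0,"claw": 50}
    - {"ax": 0,"ay": 0,"az": 8,"dz": 0,"dx": 0,"dy": 0,"claw": 50}
    - {"ax": 0,"ay": 0,"az": 8,"dz": 0,"dx": 0,"dy": 0,"claw": 50}
    - {"ax": 0,"ay": 0,"az": 8,"dz": 0,"dx": 0,"dy": 0,"claw": 50}
    - {"ax": 0,"ay": 0,"az": 8,"dz": 0,"dx": 0,"dy": 0,"claw": 50}
    - {"ax": 0,"ay": 0,"az": 8,"dz": 0,"dx": 0,"dy": 0,"claw": 50}
    - {"ax": 0,"ay": 0,"az": 0,"dz": 0,"dx": 0,"dy": 0,"claw": 50}
    - {"ax": 0,"ay": 0,"az": 0,"dz": 0,"dx": 0,"dy": 0,"claw": 50}

```text
time_s: 2.95
tcp_pos: [0.4819, -0.2603, 0.201]
ee_rot: [[0.336, -0.942, -0.0], [-0.942, -0.336, 0.0], [-0.0, 0.0, -1.0]]
wrist_force: [-0.1, 0.8, -0.1]
gripper_width: 0.577
gripper_force: 0.0
```

Run:
```python
from h import *
s=sense();print(s['time_s'],s['tcp_pos'],np.round(s['ee_rot'],3).tolist(),s['joints'].round(1),s['gripper_width'])
c=cap('wrist');np.savez('w1.npz',P=c['P'],f=c['frame']);cv2.imwrite('pics/w1.png',c['frame'])
P=c['P'].reshape(-1,3)
for a,b in((.052,.066),(.073,.09)):
    k=P[(P[:,2]>a)&(P[:,2]<b)];k=k[(abs(k[:,0]-.495)<.05)&(abs(k[:,1]+.29)<.07)];
    if len(k):print(len(k),np.median(k,0),cv2.minEnclosingCircle(k[:,:2].astype(np.float32)))
```

```text
2.95 [ 0.48188705 -0.26032771  0.20103478] [[0.336, -0.942, -0.0], [-0.942, -0.336, 0.0], [-0.0, 0.0, -1.0]] [-11.4  14.5 -10.5  -0.  -65.   31. ] 0.5769488329568621
141 [ 0.48836565 -0.26446161  0.05984442] ((0.4989227056503296, -0.29151296615600586), 0.03698808327317238)
165 [ 0.50847908 -0.32001466  0.08201145] ((0.5085849761962891, -0.31983107328414917), 0.007085217162966728)
```

View pics/w1.png

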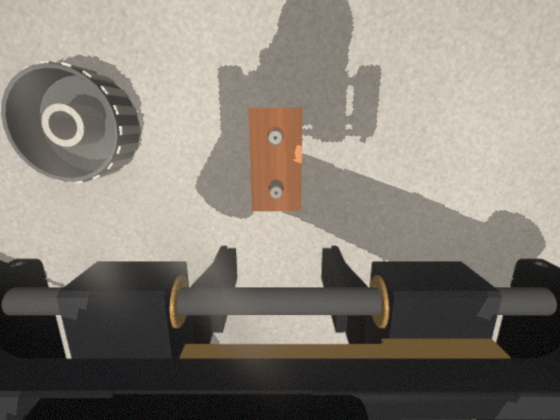

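The drum is at upper left. The short pin's top is at (276,191), under the TCP, and the long pin is beyond it at (276,137). That gives an offset of dx 6, dy -5 mm, then 150 mm down.

Request:
play_rows:
  steps:
    - {"ax": 0,"ay": 0,"az": 0,"dx": 6,"dy": -5,"dz": 30,"claw": 50}
    - {"ax": 0,"ay": 0,"az": 0,"dx": 0,"dy": 0,"dz": 30,"claw": 50}
    - {"ax": 0,"ay": 0,"az": 0,"dx": 0,"dy": 0,"dz": 30,"claw": 50}
    - {"ax": 0,"ay": 0,"az": 0,"dx": 0,"dy": 0,"dz": 20,"claw": 50}
    - {"ax": 0,"ay": 0,"az": 0,"dx": 0,"dy": 0,"dz": 20,"claw": 50}
    - {"ax": 0,"ay": 0,"az": 0,"dx": 0,"dy": 0,"dz": 20,"claw": 50}
    - {"ax": 0,"ay": 0,"az": 0,"dx": 0,"dy": 0,"dz": 0,"claw": 50}
    - {"ax": 0,"ay": 0,"az": 0,"dx": 0,"dy": 0,"dz": 0,"claw": 30}
    - {"ax": 0,"ay": 0,"az": 0,"dx": 0,"dy": 0,"dz": 0,"claw": 20}
    - {"ax": 0,"ay": 0,"az": 0,"dx": 0,"dy": 0,"dz": 0,"claw": 10}
    - {"ax": 0,"ay": 0,"az": 0,"dx": 0,"dy": 0,"dz": 0,"claw": 5}
    - {"ax": 0,"ay": 0,"az": 0,"dx": 0,"dy": 0,"dz": 0,"claw": 5}
    - {"ax": 0,"ay": 0,"az": 0,"dx": 0,"dy": 0,"dz": 0,"claw": 5}
    - {"ax": 0,"ay": 0,"az": 0,"dx": 0,"dy": 0,"dz": 0,"claw": 5}

```text
time_s: 4.4
tcp_pos: [0.4888, -0.2644, 0.0514]
ee_rot: [[0.333, -0.943, 0.0], [-0.943, -0.333, -0.0], [0.0, -0.0, -1.0]]
wrist_force: [0.8, -0.2, 0.1]
gripper_width: 0.081
gripper_force: 0.0
```

The opening is 7 mm, so the grasp missed. I'll look.

Run:
```python
from h import *
s=sense();print(s['gripper_width'],s['gripper_force'])
a=cap('scene');w=cap('wrist')
A=cv2.resize(a['frame'][120:225,80:180],(500,525),interpolation=3)
B=w['frame'][140:340,180:380];B=cv2.resize(B,(300,300))
o=np.zeros((525,800,3),np.uint8);o[:,:500]=A;o[:300,500:]=B;cv2.imwrite('pics/m1.png',o)
```

```text
0.08063887997034656 0.0
```

View pics/m1.png

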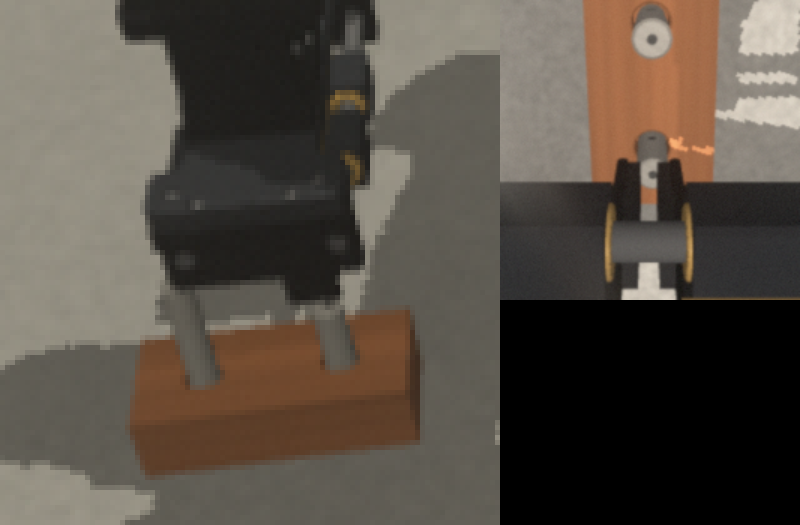

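The picture is ambiguous: the pin's dimple at crop (650,172) looks to be between the fingers. I'll check it in the depth data.

Run:
```python
from h import *
s=sense();T=np.array(s['ee_rot']).reshape(3,3)
w=cap('wrist');L=((w['P']-s['tcp_pos'])@T*1000)
np.set_printoptions(linewidth=250)
for i in range(224,290,4):
    print(i,[ '%d,%d,%d'%tuple(x) if np.isfinite(x).all() else '-' for x in L[i,258:304:4]])
cv2.imwrite('pics/m2.png',cv2.resize(w['frame'][200:300,220:340],(720,600),interpolation=3))
```

```text
224 ['9,-15,21', '9,-12,21', '9,-9,21', '9,-7,20', '9,-4,22', '9,-1,20', '9,1,20', '9,4,20', '9,7,20', '9,10,22', '9,12,21', '9,15,21']
228 ['6,-15,20', '6,-12,21', '6,-10,22', '6,-7,20', '6,-4,21', '5,-1,24', '5,1,23', '4,4,26', '6,7,20', '6,10,20', '6,13,21', '6,15,21']
232 ['3,-15,21', '3,-12,22', '3,-10,20', '3,-7,22', '3,-4,22', '5,-1,16', '6,1,13', '4,4,18', '-3,8,40', '3,10,21', '3,13,20', '3,15,20']
236 ['0,-15,21', '0,-12,21', '0,-10,21', '-4,-7,32', '3,-4,12', '4,-1,9', '5,1,7', '4,4,10', '0,7,19', '0,10,21', '0,13,21', '0,16,21']
240 ['-2,-15,21', '-2,-12,20', '-2,-10,21', '-4,-7,24', '4,-3,3', '5,-1,1', '5,1,1', '4,3,3', '1,6,9', '-2,10,21', '-2,13,21', '-2,16,20']
244 ['-6,-16,22', '-5,-13,20', '-5,-10,20', '-5,-7,20', '3,-3,-1', '5,-1,-5', '5,1,-5', '5,3,-5', '2,6,1', '-5,10,21', '-6,13,21', '-5,16,21']
248 ['11,-12,-25', '11,-10,-25', '10,-8,-22', '9,-5,-21', '4,-3,-8', '3,-1,-8', '4,1,-9', '10,3,-22', '9,5,-21', '10,7,-24', '11,10,-25', '-8,16,21']
252 ['11,-12,-31', '11,-10,-30', '9,-7,-27', '9,-5,-26', '1,-3,-8', '1,-1,-9', '0,1,-8', '9,3,-27', '9,5,-27', '11,7,-31'
[... 704 characters left out ...]
9,-1,21', '-28,1,21', '8,2,-49', '9,4,-51', '10,6,-51', '11,8,-54', '11,10,-53']
276 ['10,-10,-57', '10,-8,-57', '9,-6,-55', '9,-4,-55', '-48,-4,51', '-48,-1,50', '-48,2,51', '9,2,-54', '10,4,-55', '9,6,-55', '11,8,-57', '35,6,-102']
280 ['11,-10,-61', '9,-8,-58', '9,-6,-58', '9,-4,-58', '-52,-4,51', '-52,-1,51', '-52,2,50', '9,2,-58', '9,4,-58', '9,6,-58', '10,8,-60', '36,5,-106']
284 ['10,-9,-64', '9,-8,-62', '9,-6,-62', '9,-4,-62', '-56,-4,51', '-56,-1,52', '-56,2,51', '9,2,-61', '9,4,-62', '9,6,-62', '11,7,-65', '35,5,-107']
288 ['33,-6,-104', '33,-5,-104', '32,-4,-104', '33,-3,-105', '32,-2,-104', '33,0,-105', '33,0,-106', '32,1,-104', '33,2,-104', '32,3,-104', '33,4,-105', '34,5,-106']
```

View pics/m2.png

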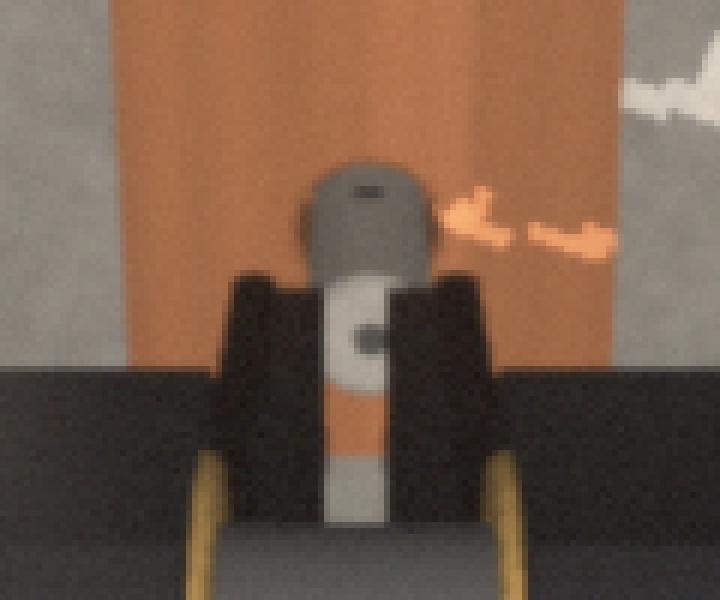

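The enlarged crop shows the closed fingers ending above the pin's top: depth puts the tips about 21 mm behind the reported TCP, where 14 mm ahead was stated. The pin stands untouched and centred. So the real tips sit about 35 mm higher than stated, and I'll open and go lower, checking force.

Request:
play_rows:
  steps:
    - {"ax": 0,"ay": 0,"az": 0,"dx": 0,"dy": 0,"dz": 0,"claw": 45}
    - {"ax": 0,"ay": 0,"az": 0,"dx": 0,"dy": 0,"dz": 0,"claw": 45}
    - {"ax": 0,"ay": 0,"az": 0,"dx": 0,"dy": 0,"dz": 0,"claw": 45}
    - {"ax": 0,"ay": 0,"az": 0,"dx": 0,"dy": 0,"dz": 0,"claw": 45}
    - {"ax": 0,"ay": 0,"az": 0,"dx": 0,"dy": 0,"dz": 5,"claw": 45}
    - {"ax": 0,"ay": 0,"az": 0,"dx": 0,"dy": 0,"dz": 5,"claw": 45}
    - {"ax": 0,"ay": 0,"az": 0,"dx": 0,"dy": 0,"dz": 4,"claw": 45}
    - {"ax": 0,"ay": 0,"az": 0,"dx": 0,"dy": 0,"dz": 0,"claw": 45}
    - {"ax": 0,"ay": 0,"az": 0,"dx": 0,"dy": 0,"dz": 0,"claw": 45}

```text
time_s: 5.45
tcp_pos: [0.4887, -0.2644, 0.037]
ee_rot: [[0.333, -0.943, -0.0], [-0.943, -0.333, 0.0], [-0.0, 0.0, -1.0]]
wrist_force: [0.1, -0.3, 0.4]
gripper_width: 0.512
gripper_force: 0.0
```

Run:
```python
from h import *
s=sense();T=np.array(s['ee_rot']).reshape(3,3)
print(s['tcp_pos'],s['wrist_force'],s['gripper_width'])
w=cap('wrist');L=((w['P']-s['tcp_pos'])@T*1000).reshape(-1,3)
for sg in(1,-1):
    k=L[(L[:,1]*sg>18)&(L[:,1]*sg<45)&(L[:,0]>5)&(L[:,0]<13)&(L[:,2]<5)&(L[:,2]>-60)]
    print(len(k),np.sort(k[:,2])[-40::4].round(1), np.percentile(abs(k[k[:,2]>-40][:,1]),[2,50,98]).round(1))
```

```text
[ 0.48868375 -0.26436169  0.03701046] [ 0.12160802 -0.27244641  0.43950453] 0.5122480271915159
768 [-24.1 -23.9 -23.4 -23.1 -22.6 -22.5 -22.1 -21.8 -21.6 -21. ] [21.5 25.5 30.2]
762 [-24.5 -23.9 -23.5 -23.3 -22.9 -22.7 -22.5 -22.2 -22.  -21. ] [23.3 27.3 32. ]
```

There is zero force with the nominal tips below the wood's top, so the offset is real. I'll go down 21 mm more and close.

Request:
play_rows:
  steps:
    - {"ax": 0,"ay": 0,"az": 0,"dx": 0,"dy": 0,"dz": 7,"claw": 45}
    - {"ax": 0,"ay": 0,"az": 0,"dx": 0,"dy": 0,"dz": 7,"claw": 45}
    - {"ax": 0,"ay": 0,"az": 0,"dx": 0,"dy": 0,"dz": 6,"claw": 45}
    - {"ax": 0,"ay": 0,"az": 0,"dx": 0,"dy": 0,"dz": 0,"claw": 45}
    - {"ax": 0,"ay": 0,"az": 0,"dx": 0,"dy": 0,"dz": 0,"claw": 30}
    - {"ax": 0,"ay": 0,"az": 0,"dx": 0,"dy": 0,"dz": 0,"claw": 20}
    - {"ax": 0,"ay": 0,"az": 0,"dx": 0,"dy": 0,"dz": 0,"claw": 10}
    - {"ax": 0,"ay": 0,"az": 0,"dx": 0,"dy": 0,"dz": 0,"claw": 5}
    - {"ax": 0,"ay": 0,"az": 0,"dx": 0,"dy": 0,"dz": 0,"claw": 5}
    - {"ax": 0,"ay": 0,"az": 0,"dx": 0,"dy": 0,"dz": 0,"claw": 5}

```text
time_s: 6.5
tcp_pos: [0.4888, -0.2644, 0.0175]
ee_rot: [[0.333, -0.943, 0.0], [-0.943, -0.333, -0.0], [0.0, -0.0, -1.0]]
wrist_force: [-0.1, 0.1, -0.0]
gripper_width: 0.149
gripper_force: 30.0
```

Gripped, with 30 N at 13 mm. I'll lift it, carry it above the empty hole, and turn so the fingers close along the carrier's y.

Request:
play_rows:
  steps:
    - {"ax": 0,"ay": 0,"az": 0,"dx": 0,"dy": 0,"dz": -15,"claw": 5}
    - {"ax": 0,"ay": 0,"az": 0,"dx": 0,"dy": 0,"dz": -30,"claw": 5}
    - {"ax": 0,"ay": 0,"az": 0,"dx": 0,"dy": 0,"dz": -40,"claw": 5}
    - {"ax": 0,"ay": 0,"az": 0,"dx": 0,"dy": 0,"dz": -35,"claw": 5}
    - {"ax": 0,"ay": 0,"az": 0,"dx": -34,"dy": -21,"dz": 0,"claw": 5}
    - {"ax": 0,"ay": 0,"az": 0,"dx": -34,"dy": -21,"dz": 0,"claw": 5}
    - {"ax": 0,"ay": 0,"az": 0,"dx": -34,"dy": -21,"dz": 0,"claw": 5}
    - {"ax": 0,"ay": 0,"az": 0,"dx": -34,"dy": -21,"dz": 0,"claw": 5}
    - {"ax": 0,"ay": 0,"az": 0,"dx": -34,"dy": -21,"dz": 0,"claw": 5}
    - {"ax": 0,"ay": 0,"az": 0,"dx": -34,"dy": -21,"dz": 0,"claw": 5}
    - {"ax": 0,"ay": 0,"az": 0,"dx": -34,"dy": -21,"dz": 0,"claw": 5}
    - {"ax": 0,"ay": 0,"az": 0,"dx": -34,"dy": -21,"dz": 0,"claw": 5}
    - {"ax": 0,"ay": 0,"az": 0,"dx": -34,"dy": -21,"dz": 0,"claw": 5}

```text
time_s: 7.8
tcp_pos: [0.5649, 0.0888, 0.1372]
ee_rot: [[0.333, -0.943, -0.0], [-0.943, -0.333, 0.0], [-0.0, 0.0, -1.0]]
wrist_force: [1.0, 0.6, -0.7]
gripper_width: 0.15
gripper_force: 30.0
```

Request:
play_rows:
  steps:
    - {"ax": 0,"ay": 0,"az": 8,"dx": 0,"dy": 0,"dz": 0,"claw": 5}
    - {"ax": 0,"ay": 0,"az": 8,"dx": 0,"dy": 0,"dz": 0,"claw": 5}
    - {"ax": 0,"ay": 0,"az": 8,"dx": 0,"dy": 0,"dz": 0,"claw": 5}
    - {"ax": 0,"ay": 0,"az": 8,"dx": 0,"dy": 0,"dz": 0,"claw": 5}
    - {"ax": 0,"ay": 0,"az": 8,"dx": 0,"dy": 0,"dz": 0,"claw": 5}
    - {"ax": 0,"ay": 0,"az": 8,"dx": 0,"dy": 0,"dz": 0,"claw": 5}
    - {"ax": 0,"ay": 0,"az": 8,"dx": 0,"dy": 0,"dz": 0,"claw": 5}
    - {"ax": 0,"ay": 0,"az": 8,"dx": 0,"dy": 0,"dz": 0,"claw": 5}
    - {"ax": 0,"ay": 0,"az": 0,"dx": 0,"dy": 0,"dz": 0,"claw": 5}
    - {"ax": 0,"ay": 0,"az": 0,"dx": 0,"dy": 0,"dz": 0,"claw": 5}

```text
time_s: 8.8
tcp_pos: [0.5649, 0.0871, 0.1371]
ee_rot: [[-0.699, -0.715, -0.0], [-0.715, 0.699, -0.0], [0.0, 0.0, -1.0]]
wrist_force: [-0.5, -0.0, -0.0]
gripper_width: 0.149
gripper_force: 30.0
```

Run:
```python
from h import *
s=sense();print(s['time_s'],s['tcp_pos'],np.round(s['ee_rot'],3).tolist(),s['gripper_width'],s['gripper_force'])
w=cap('wrist');np.savez('w2.npz',P=w['P'],f=w['frame'],t=s['tcp_pos'],T=np.array(s['ee_rot']),R=w['R'],c=w['t'],K=[w['fx'],w['fy'],w['cx'],w['cy']])
cv2.imwrite('pics/w2.png',cv2.resize(w['frame'][60:360,100:460],(720,600)))
```

```text
8.8 [0.56486381 0.0870555  0.13711777] [[-0.699, -0.715, -0.0], [-0.715, 0.699, -0.0], [0.0, 0.0, -1.0]] 0.1486366019000047 29.970355957048014
```

View pics/w2.png

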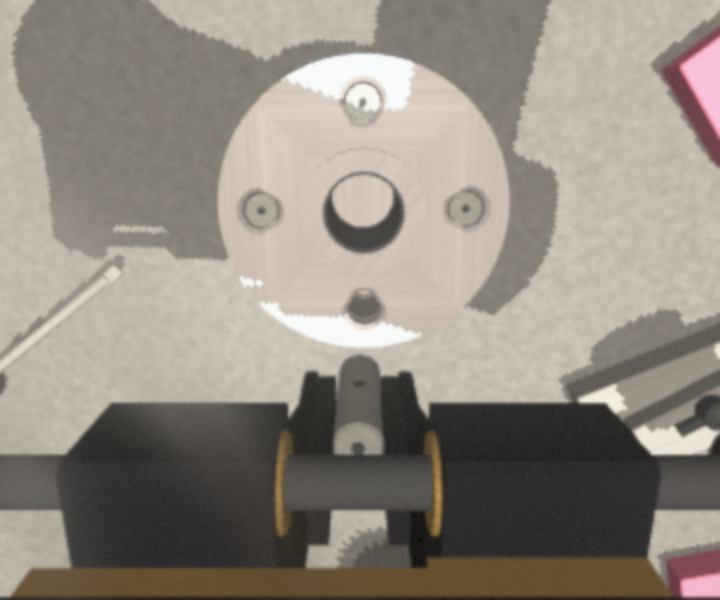

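The wrist view shows the empty hole at (363,306), pins with dimples at (362,102), (261,210) and (466,208), and the hub at (363,210). The held pin's lower end is at (359,365). Next is the pin-to-hole offset in tool axes.

```bash
cat > fit.py <<'E'
from h import *
from scipy.optimize import least_squares
d=np.load('w2.npz');P,T,t=d['P'],d['T'].reshape(3,3),d['t'];fx,fy,cx,cy=d['K']
L=(P-t)@T*1000
def ray(u,v,z):
    r=d['R']@np.array([(u-cx)/fx,(v-cy)/fy,1]);k=(z-d['c'][2])/r[2];return d['c']+k*r
m=(abs(P[...,2]-.062)<.0035)&(abs(L[...,0]-44)<75)&(abs(L[...,1])<75)
q=P[m][:,:2].astype(np.float32);c,r=cv2.minEnclosingCircle(q);print('rim',c,r,len(q),np.median(P[m][:,2]))
pts=[ray(100+u/2,60+v/2,z)[:2] for u,v,z in((363,306,.062),(466,208,.059),(362,102,.059),(261,210,.059))]
for p in pts:print(p.round(4))
f=lambda p:np.concatenate([pts[i]-p[:2]-.044*np.array([np.cos(p[2]+i*a),np.sin(p[2]+i*a)]) for i in range(4)])
for sg in(1,-1):
    a=sg*np.pi/2;s=least_squares(f,[*c,.8]);print('fit',s.x[:2],np.degrees(s.x[2]),(s.fun*1000).round(1))
    if s.cost<1e-4: h=s.x[:2]+.044*np.array([np.cos(s.x[2]),np.sin(s.x[2])]);print('hole',h,'local',((np.r_[h,.062]-t)@T*1000).round(1))
# held pin
k=L[(abs(L[...,1])<12)&(abs(L[...,0])<14)&(L[...,2]>-45)&(L[...,2]<30)]
for z in range(-40,30,5):
    b=k[(k[:,2]>=z)&(k[:,2]<z+5)]
    if len(b)>5:print(z,len(b),b[:,0].max().round(1),np.percentile(b[:,0],90).round(1),b[:,1].min().round(1),b[:,1].max().round(1))
E
python3 fit.py
```

```text
rim (0.5335191488265991, 0.05718424916267395) 0.062288619577884674 13227 0.062113107546819535
[0.5632 0.0882]
[0.5013 0.0881]
[0.5032 0.0257]
[0.5652 0.027 ]
fit [0.53319659 0.05725358] 46.19562071779707 [-0.5 -0.9 -0.2  0.4  0.4  0.2  0.2  0.2]
hole [0.56365331 0.0890087 ] local [-0.6  2.2 75.1]
fit [0.53319659 0.05725358] -61.874418927625115 [  9.3  69.7   6.9  51.6  -9.3 -70.3  -6.8 -51. ]
-40 206 10.8 9.3 -11.9 11.9
-35 176 10.9 9.3 -11.8 11.9
-30 192 10.9 9.2 -11.9 11.7
-25 123 10.7 9.1 -11.8 11.8
-20 75 5.6 5.0 -6.8 5.9
-15 64 5.0 4.8 -7.1 6.0
-10 65 5.2 4.8 -6.6 6.1
-5 63 5.4 4.8 -6.8 6.3
0 54 5.3 4.8 -6.8 6.5
5 15 4.9 4.9 -6.3 5.8
```

Request:
play_rows:
  steps:
    - {"ax": 0,"ay": 0,"az": 0,"dx": 1.4,"dy": 2.6,"dz": 15,"claw": 5}
    - {"ax": 0,"ay": 0,"az": 0,"dx": 0,"dy": 0,"dz": 20,"claw": 5}
    - {"ax": 0,"ay": 0,"az": 0,"dx": 0,"dy": 0,"dz": 15,"claw": 5}
    - {"ax": 0,"ay": 0,"az": 0,"dx": 0,"dy": 0,"dz": 8,"claw": 5}
    - {"ax": 0,"ay": 0,"az": 0,"dx": 0,"dy": 0,"dz": 4,"claw": 5}
    - {"ax": 0,"ay": 0,"az": 0,"dx": 0,"dy": 0,"dz": 4,"claw": 5}
    - {"ax": 0,"ay": 0,"az": 0,"dx": 0,"dy": 0,"dz": 3,"claw": 5}
    - {"ax": 0,"ay": 0,"az": 0,"dx": 0,"dy": 0,"dz": 3,"claw": 5}
    - {"ax": 0,"ay": 0,"az": 0,"dx": 0,"dy": 0,"dz": 0,"claw": 5}
    - {"ax": 0,"ay": 0,"az": 0,"dx": 0,"dy": 0,"dz": 0,"claw": 5}

```text
time_s: 9.85
tcp_pos: [0.5623, 0.088, 0.0655]
ee_rot: [[-0.701, -0.713, 0.0], [-0.713, 0.701, 0.0], [-0.0, -0.0, -1.0]]
wrist_force: [0.9, 0.1, -0.8]
gripper_width: 0.148
gripper_force: 30.0
```

The lower end is about 4 mm below the face with almost no force, so it has entered. I'll continue to a TCP height of about 46 mm.

Request:
play_rows:
  steps:
    - {"ax": 0,"ay": 0,"az": 0,"dx": 0,"dy": 0,"dz": 4,"claw": 5}
    - {"ax": 0,"ay": 0,"az": 0,"dx": 0,"dy": 0,"dz": 5,"claw": 5}
    - {"ax": 0,"ay": 0,"az": 0,"dx": 0,"dy": 0,"dz": 5,"claw": 5}
    - {"ax": 0,"ay": 0,"az": 0,"dx": 0,"dy": 0,"dz": 5,"claw": 5}
    - {"ax": 0,"ay": 0,"az": 0,"dx": 0,"dy": 0,"dz": 0,"claw": 5}

```text
time_s: 10.35
tcp_pos: [0.5615, 0.0877, 0.0451]
ee_rot: [[-0.702, -0.713, -0.002], [-0.713, 0.702, -0.001], [0.002, 0.001, -1.0]]
wrist_force: [-0.4, -0.7, -0.2]
gripper_width: 0.15
gripper_force: 30.0
```

Request:
play_rows:
  steps:
    - {"ax": 0,"ay": 0,"az": 0,"dx": 0,"dy": 0,"dz": 0,"claw": 25}
    - {"ax": 0,"ay": 0,"az": 0,"dx": 0,"dy": 0,"dz": 0,"claw": 35}
    - {"ax": 0,"ay": 0,"az": 0,"dx": 0,"dy": 0,"dz": 0,"claw": 40}
    - {"ax": 0,"ay": 0,"az": 0,"dx": 0,"dy": 0,"dz": 0,"claw": 40}
    - {"ax": 0,"ay": 0,"az": 0,"dx": 0,"dy": 0,"dz": -20,"claw": 50}
    - {"ax": 0,"ay": 0,"az": 0,"dx": 0,"dy": 0,"dz": -45,"claw": 60}
    - {"ax": 0,"ay": 0,"az": 0,"dx": -30,"dy": 0,"dz": -38,"claw": 60}
    - {"ax": 0,"ay": 0,"az": 0,"dx": -30,"dy": 0,"dz": 0,"claw": 60}
    - {"ax": 0,"ay": 0,"az": 0,"dx": 0,"dy": 0,"dz": 0,"claw": 60}
    - {"ax": 0,"ay": 0,"az": 0,"dx": 0,"dy": 0,"dz": 0,"claw": 60}

```text
time_s: 11.35
tcp_pos: [0.6037, 0.1308, 0.1486]
ee_rot: [[-0.701, -0.713, -0.002], [-0.713, 0.701, -0.0], [0.001, 0.001, -1.0]]
wrist_force: [-0.3, -0.1, 0.3]
gripper_width: 0.686
gripper_force: 0.0
```

```bash
cat > w3.py <<'E'
from h import *
s=sense();print(s['time_s'],s['tcp_pos'],np.round(s['ee_rot'],3).tolist(),s['gripper_width'],s['wrist_force'])
w=cap('wrist');np.savez('w3.npz',P=w['P'],f=w['frame'],t=s['tcp_pos'],T=np.array(s['ee_rot']),R=w['R'],c=w['t'],K=[w['fx'],w['fy'],w['cx'],w['cy']])
P=w['P']
for h in((.5637,.0890),(.5014,.0878),(.5025,.0256),(.565,.0266)):
    D=np.hypot(P[...,0]-h[0],P[...,1]-h[1]);k=P[D<.005];r=P[(D>.011)&(D<.016)];print(len(k),np.median(k[:,2]).round(4) if len(k) else 0,np.median(r[:,2]).round(4))
cv2.imwrite('pics/w3.png',cv2.resize(w['frame'][20:320,100:460],(720,600)))
E
python3 w3.py
```

```text
11.35 [0.60372291 0.13080051 0.1485812 ] [[-0.701, -0.713, -0.002], [-0.713, 0.701, -0.0], [0.001, 0.001, -1.0]] 0.6857635107068155 [-0.26398081 -0.13486284  0.2919823 ]
103 0.0593 0.0621
120 0.0591 0.0621
139 0.0591 0.0622
121 0.0593 0.0623
```

View pics/w3.png

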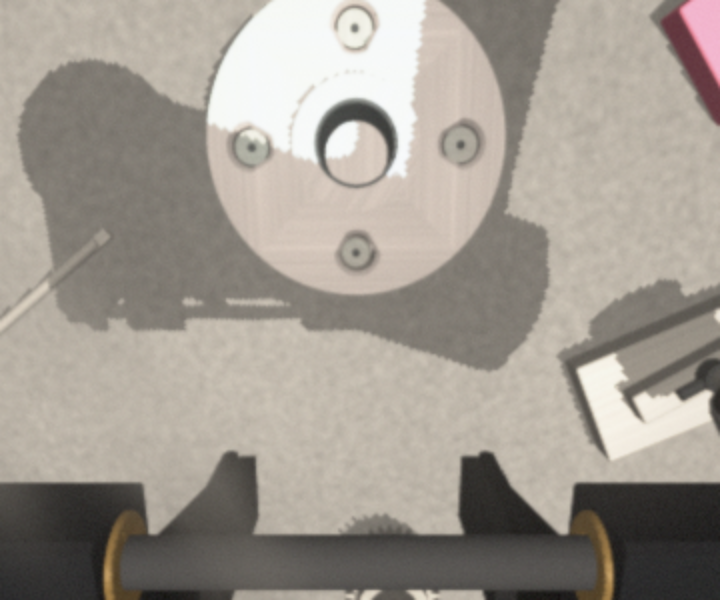

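The pin is home: depth 59.3 mm against the face at 62.1, the same as the others, with its dimple at (356,252). I'll refine the target from the four dimples, then go for the gauge.

Run:
```python
from h import *
from scipy.optimize import least_squares
d=np.load('w3.npz');fx,fy,cx,cy=d['K'];g=cv2.cvtColor(d['f'],6).astype(float)
pts=[]
for u,v in((356,252),(461,144),(355,28),(252,147)):
    a,b=round(100+u/2),round(20+v/2);p=g[b-3:b+4,a-3:a+4];w=np.clip(np.median(p)-p-5,0,None);yy,xx=np.mgrid[-3:4,-3:4]
    U,V=a+(w*xx).sum()/w.sum(),b+(w*yy).sum()/w.sum()
    r=d['R']@np.array([(U-cx)/fx,(V-cy)/fy,1]);pts.append((d['c']+r*(.059-d['c'][2])/r[2])[:2]);print(U-a,V-b,pts[-1].round(4))
a=np.pi/2
f=lambda p:np.concatenate([pts[i]-p[:2]-.044*np.array([np.cos(p[2]+i*a),np.sin(p[2]+i*a)]) for i in range(4)])
s=least_squares(f,[.533,.057,.8]);print(s.x[:2].round(4),np.degrees(s.x[2]),(s.fun*1000).round(1))
```

```text
-0.466552315608908 -0.02572898799314771 [0.5641 0.0883]
-0.08027210884353053 0.0013605442176896076 [0.5014 0.0874]
-1.0944881889763565 -0.38681102362204456 [0.5027 0.0251]
-0.6246458923512819 -0.6841359773371067 [0.5651 0.0265]
[0.5333 0.0568] 46.01805034279765 [ 0.2 -0.2 -0.3  0.1 -0.  -0.   0.1  0.2]
```

Request:
play_rows:
  steps:
    - {"ax": 0,"ay": 0,"az": 0,"dx": -1,"dy": 45,"dz": -5,"claw": 60}
    - {"ax": 0,"ay": 0,"az": 0,"dx": -1,"dy": 45,"dz": -5,"claw": 60}
    - {"ax": 0,"ay": 0,"az": 0,"dx": -1,"dy": 45,"dz": -5,"claw": 60}
    - {"ax": 0,"ay": 0,"az": 0,"dx": -1,"dy": 45,"dz": -5,"claw": 60}
    - {"ax": 0,"ay": 0,"az": -8,"dx": 0,"dy": 0,"dz": 0,"claw": 60}
    - {"ax": 0,"ay": 0,"az": -8,"dx": 0,"dy": 0,"dz": 0,"claw": 60}
    - {"ax": 0,"ay": 0,"az": -8,"dx": 0,"dy": 0,"dz": 0,"claw": 60}
    - {"ax": 0,"ay": 0,"az": -8,"dx": 0,"dy": 0,"dz": 0,"claw": 60}
    - {"ax": 0,"ay": 0,"az": -8,"dx": 0,"dy": 0,"dz": 0,"claw": 60}
    - {"ax": 0,"ay": 0,"az": -8,"dx": 0,"dy": 0,"dz": 0,"claw": 60}
    - {"ax": 0,"ay": 0,"az": -8,"dx": 0,"dy": 0,"dz": 0,"claw": 60}
    - {"ax": 0,"ay": 0,"az": -8,"dx": 0,"dy": 0,"dz": 0,"claw": 60}
    - {"ax": 0,"ay": 0,"az": -8,"dx": 0,"dy": 0,"dz": 0,"claw": 60}
    - {"ax": 0,"ay": 0,"az": -8,"dx": 0,"dy": 0,"dz": 0,"claw": 60}
    - {"ax": 0,"ay": 0,"az": -8,"dx": 0,"dy": 0,"dz": 0,"claw": 60}
    - {"ax": 0,"ay": 0,"az": -8,"dx": 0,"dy": 0,"dz": 0,"claw": 60}
    - {"ax": 0,"ay": 0,"az": -8,"dx": 0,"dy": 0,"dz": 0,"claw": 60}
    - {"ax": 0,"ay": 0,"az": -8,"dx": 0,"dy": 0,"dz": 0,"claw": 60}
    - {"ax": 0,"ay": 0,"az": -8,"dx": 0,"dy": 0,"dz": 0,"claw": 60}
    - {"ax": 0,"ay": 0,"az": -1,"dx": 0,"dy": 0,"dz": 0,"claw": 60}

```text
time_s: 13.4
tcp_pos: [0.4781, 0.2586, 0.1687]
ee_rot: [[0.972, -0.234, -0.001], [-0.234, -0.972, -0.001], [-0.001, 0.001, -1.0]]
wrist_force: [0.5, -0.0, 0.2]
gripper_width: 0.684
gripper_force: 0.0
```

```bash
cat > gauge.py <<'E'
from h import *
s=sense();T=np.array(s['ee_rot']).reshape(3,3);t=s['tcp_pos'];print(s['time_s'],t.round(4),T.round(3).tolist(),s['gripper_width'],s['wrist_force'].round(2),s['joints'].round(0))
for n in('wrist','top'):
    w=cap(n);np.savez(n+'_g.npz',P=w['P'],f=w['frame'],t=t,T=T)
    P=w['P'].reshape(-1,3);P=P[np.hypot(P[:,0]-.478,P[:,1]-.26)<.06]
    L=(P-t)@T*1000
    for a,b,nm in((.029,.040,'base'),(.06,.112,'head'),(.112,.135,'cap')):
        k=L[(P[:,2]>a)&(P[:,2]<b)]
        if len(k)>8:
            print(n,nm,len(k),[np.round(x,1) for x in cv2.minAreaRect(k[:,:2].astype(np.float32))],'x',np.percentile(k[:,0],[1,50,99]).round(1),'y',np.percentile(k[:,1],[1,50,99]).round(1),'z',np.percentile(P[(P[:,2]>a)&(P[:,2]<b)][:,2],[2,98]).round(3))
E
python3 gauge.py
```

```text
13.4 [0.4781 0.2586 0.1687] [[0.972, -0.234, -0.001], [-0.234, -0.972, -0.001], [-0.001, 0.001, -1.0]] 0.6843727819990674 [ 0.49 -0.04  0.23] [ 46.  16. -14.  -0. -61.  31.]
wrist base 382 [array([28.5, -2.1]), array([24.5, 17.1]), np.float64(0.1)] x [16.4 29.4 40.7] y [-10.7  -2.2   6.4] z [0.032 0.036]
wrist head 564 [array([ 1.5, -1.5]), array([24. , 52.1]), np.float64(88.9)] x [-23.9  22.2  27.5] y [-13.5  -1.8   9.9] z [0.093 0.112]
wrist cap 1147 [array([ 0.5, -2. ]), array([23.8, 37.3]), np.float64(89.0)] x [-16.1   3.7  18.2] y [-13.3  -1.7   9.7] z [0.112 0.127]
top head 23 [array([ 0.1, -4.4]), array([42. , 12.9]), np.float64(1.0)] x [-20.8  15.8  20.8] y [-11.1  -3.2   2.2] z [0.105 0.112]
top cap 86 [array([ 0.2, -3.8]), array([15.9, 36.6]), np.float64(88.2)] x [-17.9  -0.8  17.1] y [-11.6  -3.6   3.9] z [0.113 0.13 ]
```

The gauge is seen square to the tool, centred at local (1.0, -1.9) mm. I'll descend 116 mm and grip the head.

Request:
play_rows:
  steps:
    - {"ax": 0,"ay": 0,"az": 0,"dx": 1,"dy": -1.3,"dz": 15,"claw": 60}
    - {"ax": 0,"ay": 0,"az": 0,"dx": 0,"dy": 0,"dz": 25,"claw": 60}
    - {"ax": 0,"ay": 0,"az": 0,"dx": 0,"dy": 0,"dz": 25,"claw": 60}
    - {"ax": 0,"ay": 0,"az": 0,"dx": 0,"dy": 0,"dz": 25,"claw": 60}
    - {"ax": 0,"ay": 0,"az": 0,"dx": 0,"dy": 0,"dz": 18,"claw": 60}
    - {"ax": 0,"ay": 0,"az": 0,"dx": 0,"dy": 0,"dz": 8,"claw": 60}
    - {"ax": 0,"ay": 0,"az": 0,"dx": 0,"dy": 0,"dz": 0,"claw": 60}
    - {"ax": 0,"ay": 0,"az": 0,"dx": 0,"dy": 0,"dz": 0,"claw": 60}
    - {"ax": 0,"ay": 0,"az": 0,"dx": 0,"dy": 0,"dz": 0,"claw": 40}
    - {"ax": 0,"ay": 0,"az": 0,"dx": 0,"dy": 0,"dz": 0,"claw": 30}
    - {"ax": 0,"ay": 0,"az": 0,"dx": 0,"dy": 0,"dz": 0,"claw": 22}
    - {"ax": 0,"ay": 0,"az": 0,"dx": 0,"dy": 0,"dz": 0,"claw": 15}
    - {"ax": 0,"ay": 0,"az": 0,"dx": 0,"dy": 0,"dz": 0,"claw": 10}
    - {"ax": 0,"ay": 0,"az": 0,"dx": 0,"dy": 0,"dz": 0,"claw": 10}
    - {"ax": 0,"ay": 0,"az": 0,"dx": 0,"dy": 0,"dz": 0,"claw": 10}

```text
time_s: 15.0
tcp_pos: [0.48, 0.2607, 0.0532]
ee_rot: [[0.972, -0.234, -0.0], [-0.234, -0.972, -0.0], [-0.0, 0.0, -1.0]]
wrist_force: [-0.6, -0.3, 0.9]
gripper_width: 0.277
gripper_force: 30.0
```

Gripped: 24 mm at 30 N. I'll lift the gauge, carry it above the pin and turn it square.

Request:
play_rows:
  steps:
    - {"ax": 0,"ay": 0,"az": 0,"dx": 0,"dy": 0,"dz": -10,"claw": 10}
    - {"ax": 0,"ay": 0,"az": 0,"dx": 0,"dy": 0,"dz": -25,"claw": 10}
    - {"ax": 0,"ay": 0,"az": 0,"dx": 0,"dy": 0,"dz": -30,"claw": 10}
    - {"ax": 0,"ay": 0,"az": 0,"dx": 0,"dy": 0,"dz": -25,"claw": 10}
    - {"ax": 0,"ay": 0,"az": 0,"dx": 15,"dy": 18,"dz": 0,"claw": 10}
    - {"ax": 0,"ay": 0,"az": 0,"dx": 23,"dy": 28,"dz": 0,"claw": 10}
    - {"ax": 0,"ay": 0,"az": 0,"dx": 23,"dy": 28,"dz": 0,"claw": 10}
    - {"ax": 0,"ay": 0,"az": 0,"dx": 23,"dy": 28,"dz": 0,"claw": 10}
    - {"ax": 0,"ay": 0,"az": 0,"dx": 23,"dy": 28,"dz": 0,"claw": 10}
    - {"ax": 0,"ay": 0,"az": 0,"dx": 15,"dy": 18,"dz": 0,"claw": 10}
    - {"ax": 0,"ay": 0,"az": 6,"dx": 0,"dy": 0,"dz": 0,"claw": 10}
    - {"ax": 0,"ay": 0,"az": 7,"dx": 0,"dy": 0,"dz": 0,"claw": 10}
    - {"ax": 0,"ay": 0,"az": 7,"dx": 0,"dy": 0,"dz": 0,"claw": 10}
    - {"ax": 0,"ay": 0,"az": 6,"dx": 0,"dy": 0,"dz": 0,"claw": 10}
    - {"ax": 0,"ay": 0,"az": 4.5,"dx": 0,"dy": 0,"dz": 0,"claw": 10}
    - {"ax": 0,"ay": 0,"az": 0,"dx": 0,"dy": 0,"dz": 0,"claw": 10}
    - {"ax": 0,"ay": 0,"az": 0,"dx": 0,"dy": 0,"dz": 0,"claw": 10}

```text
time_s: 16.7
tcp_pos: [0.5636, 0.0883, 0.1431]
ee_rot: [[0.72, -0.694, -0.001], [-0.694, -0.72, -0.0], [-0.0, 0.001, -1.0]]
wrist_force: [-0.1, 0.0, -2.5]
gripper_width: 0.274
gripper_force: 30.0
```

```bash
cat > g2.py <<'E'
from h import *
s=sense();T=np.array(s['ee_rot']).reshape(3,3);t=s['tcp_pos'];print(s['time_s'],t.round(4),T.round(4).tolist(),s['gripper_width'],s['gripper_force'],s['wrist_force'].round(2),s['moment'].round(2))
w=cap('wrist');cv2.imwrite('pics/w4.png',cv2.resize(w['frame'][100:400,100:460],(720,600)))
L=((w['P']-t)@T*1000);np.savez('w4.npz',L=L,P=w['P'],f=w['frame'])
v,u=np.mgrid[:420,:560]
m=(L[...,0]>10)&(L[...,0]<50)&(abs(L[...,1])<20)&(L[...,2]>5)&(L[...,2]<30)&(w['P'][...,2]>.075)
k=L[m];print(len(k),u[m].min(),u[m].max(),v[m].min(),v[m].max())
h=np.histogram(k[:,2],np.arange(5,31,1));print(h[0])
top=k[abs(k[:,2]-np.median(k[:,2]))<3]
A=np.c_[top[:,:2],np.ones(len(top))];print('plane',np.linalg.lstsq(A,top[:,2],rcond=None)[0])
print('rect',cv2.minAreaRect(top[:,:2].astype(np.float32)),np.percentile(top,[0,1,50,99,100],axis=0).round(1).tolist())
for x in range(14,42,4):
    b=top[(top[:,0]>=x)&(top[:,0]<x+4)]
    if len(b):print(x,np.percentile(b[:,1],[1,99]).round(1),b[:,1].mean().round(2))
h=np.array([.564,.0884,.059]);c=np.array([.5333,.0568,.062]);print('pin local',((h-t)@T*1000).round(1),'radial local',((h-c)@T*1000).round(1))
E
python3 g2.py
```

```text
16.7 [0.5636 0.0883 0.1431] [[0.7199, -0.6941, -0.0008], [-0.6941, -0.7199, -0.0001], [-0.0005, 0.0006, -1.0]] 0.2738635990927246 29.968456893693656 [-0.14  0.03 -2.54] [ 0.07 -0.07 -0.  ]
1149 266 291 182 229
[  0   0   0   0   8  44  48  23   8   6   3   3  37 335 458  99  14  10
   9   4   8  10   4   5  13]
plane [ 1.95330524e-03 -3.19121391e-03  1.91431973e+01]
rect ((24.49017333984375, -0.9211101531982422), (17.821229934692383, 28.891265869140625), 89.8705062866211) [[10.0, -9.8, 16.2], [10.5, -9.7, 17.7], [26.3, -0.6, 19.2], [38.6, 7.9, 21.2], [38.9, 8.0, 22.0]]
14 [-9.8  8. ] -0.82
18 [-9.7  7.9] -0.86
22 [-9.6  7.8] -0.83
26 [-9.6  7.8] -0.98
30 [-9.5  7.7] -0.86
34 [-9.5  7.7] -0.95
38 [-9.2  7.7] -0.89
pin local [ 0.2 -0.4 84.1] radial local [  0.2 -44.1   3. ]
```

View pics/w4.png

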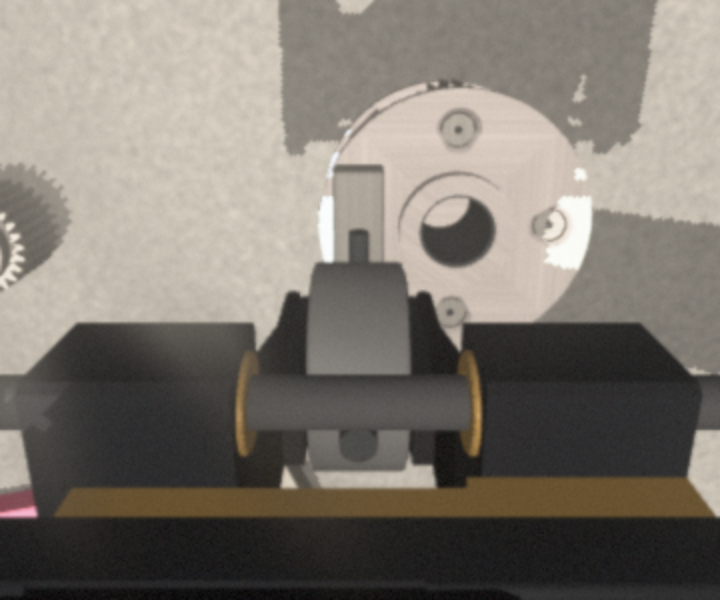

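The gauge is held upright, its base end at (359,168), with dimples visible at (459,128), (551,225) and (450,311). I'll locate the hidden pin from these in the same image, so the camera error cancels.

Run:
```python
from h import *
from scipy.optimize import least_squares
s=sense();T=np.array(s['ee_rot']).reshape(3,3);t=s['tcp_pos'];w=cap('wrist');g=cv2.cvtColor(w['frame'],6).astype(float)
pts=[]
for u,v in((459,128),(551,225),(450,311)):
    a,b=round(100+u/2),round(100+v/2);p=g[b-3:b+4,a-3:a+4];k=np.clip(np.median(p)-p-5,0,None);yy,xx=np.mgrid[-3:4,-3:4]
    o=((k*xx).sum()/k.sum(),(k*yy).sum()/k.sum())
    for U,V in((a+o[0],b+o[1]),(100+u/2,100+v/2)):
        r=w['R']@np.array([(U-w['cx'])/w['fx'],(V-w['cy'])/w['fy'],1]);q=w['t']+r*(.059-w['t'][2])/r[2];pts.append(((q-t)@T*1000)[:2])
    print(np.round(o,1),pts[-2].round(1),pts[-1].round(1))
P=w['P'];L=(P-t)@T*1000
m=(abs(P[...,2]-.062)<.0035)&(abs(L[...,0])<75)&(abs(L[...,1]-44)<75);print('rim local',cv2.minEnclosingCircle(L[m][:,:2].astype(np.float32)))
for j in(0,1):
  for sg in(1,-1):
    f=lambda p:np.concatenate([pts[2*i+j]-p[:2]-44*np.array([np.cos(p[2]+sg*i*np.pi/2),np.sin(p[2]+sg*i*np.pi/2)]) for i in range(3)])
    r=least_squares(f,[0,44,.1]);p=r.x
    if r.cost<50:
        e=p[2]-sg*np.pi/2;print('pin',p[:2]+44*np.array([np.cos(e),np.sin(e)]),'centre',p[:2],'ang',np.degrees(e),r.fun.round(1))
```

```text
[-1.2  0.5] [43.9 43.4] [44.3 44. ]
[-2.  -0.4] [ 0.6 87.3] [-0.3 88.8]
[-0.4 -0.2] [-44.1  43.7] [-43.8  44.1]
rim local ((0.09456420689821243, 43.54329299926758), 62.28900146484375)
pin [-0.24767999 -0.54457767] centre [2.40955371e-02 4.34545830e+01] ang -90.3539020361659 [-0.1  0.2  0.3 -0.1 -0.1 -0.1]
pin [0.22070105 0.28387178] centre [ 0.10155644 44.28371047] ang -89.84485246589543 [ 0.2 -0.4 -0.3  0.5  0.1 -0.1]
```

The pin is at local (0, -0.4) and the base centre at about (-0.9, -0.9). I'll shift dx 0.9, dy 0.5, and come down 44 of about 48 mm.

Request:
play_rows:
  steps:
    - {"ax": 0,"ay": 0,"az": 0,"dx": 0.9,"dy": 0.5,"dz": 0,"claw": 10}
    - {"ax": 0,"ay": 0,"az": 0,"dx": 0,"dy": 0,"dz": 12,"claw": 10}
    - {"ax": 0,"ay": 0,"az": 0,"dx": 0,"dy": 0,"dz": 12,"claw": 10}
    - {"ax": 0,"ay": 0,"az": 0,"dx": 0,"dy": 0,"dz": 10,"claw": 10}
    - {"ax": 0,"ay": 0,"az": 0,"dx": 0,"dy": 0,"dz": 6,"claw": 10}
    - {"ax": 0,"ay": 0,"az": 0,"dx": 0,"dy": 0,"dz": 4,"claw": 10}
    - {"ax": 0,"ay": 0,"az": 0,"dx": 0,"dy": 0,"dz": 0,"claw": 10}
    - {"ax": 0,"ay": 0,"az": 0,"dx": 0,"dy": 0,"dz": 0,"claw": 10}
    - {"ax": 0,"ay": 0,"az": 0,"dx": 0,"dy": 0,"dz": 0,"claw": 10}

```text
time_s: 17.7
tcp_pos: [0.5645, 0.0874, 0.0998]
ee_rot: [[0.719, -0.695, 0.001], [-0.695, -0.719, 0.0], [0.0, -0.001, -1.0]]
wrist_force: [-0.0, -0.8, -1.6]
gripper_width: 0.273
gripper_force: 30.0
```

Request:
play_rows:
  steps:
    - {"ax": 0,"ay": 0,"az": 0,"dx": 0,"dy": 0,"dz": 1,"claw": 10}
    - {"ax": 0,"ay": 0,"az": 0,"dx": 0,"dy": 0,"dz": 1,"claw": 10}
    - {"ax": 0,"ay": 0,"az": 0,"dx": 0,"dy": 0,"dz": 0,"claw": 10}
    - {"ax": 0,"ay": 0,"az": 0,"dx": 0,"dy": 0,"dz": 0,"claw": 10}
    - {"ax": 0,"ay": 0,"az": 0,"dx": 0,"dy": 0,"dz": 0,"claw": 10}

```text
time_s: 18.2
tcp_pos: [0.5645, 0.0875, 0.0974]
ee_rot: [[0.719, -0.695, 0.001], [-0.695, -0.719, 0.0], [0.0, -0.0, -1.0]]
wrist_force: [-0.5, 1.6, -0.8]
gripper_width: 0.271
gripper_force: 30.0
```

Request:
play_rows:
  steps:
    - {"ax": 0,"ay": 0,"az": 0,"dx": 0,"dy": 0.3,"dz": 0.6,"claw": 10}
    - {"ax": 0,"ay": 0,"az": 0,"dx": 0,"dy": 0,"dz": 0.6,"claw": 10}
    - {"ax": 0,"ay": 0,"az": 0,"dx": 0,"dy": 0,"dz": 0.3,"claw": 10}
    - {"ax": 0,"ay": 0,"az": 0,"dx": 0,"dy": 0,"dz": 0,"claw": 10}
    - {"ax": 0,"ay": 0,"az": 0,"dx": 0,"dy": 0,"dz": 0,"claw": 10}

```text
time_s: 18.7
tcp_pos: [0.5641, 0.0872, 0.0957]
ee_rot: [[0.719, -0.695, 0.0], [-0.695, -0.719, -0.0], [0.0, 0.0, -1.0]]
wrist_force: [-0.5, -0.5, -1.9]
gripper_width: 0.273
gripper_force: 30.0
```

Request:
play_rows:
  steps:
    - {"ax": 0,"ay": 0,"az": 0,"dx": 0,"dy": 0,"dz": 0.4,"claw": 10}
    - {"ax": 0,"ay": 0,"az": 0,"dx": 0,"dy": 0,"dz": 0,"claw": 10}
    - {"ax": 0,"ay": 0,"az": 0,"dx": 0,"dy": 0,"dz": 0,"claw": 10}

```text
time_s: 19.0
tcp_pos: [0.5641, 0.0872, 0.0953]
ee_rot: [[0.719, -0.695, 0.0], [-0.695, -0.719, 0.0], [0.0, -0.0, -1.0]]
wrist_force: [-0.4, 0.5, -2.0]
gripper_width: 0.273
gripper_force: 30.0
```

Request:
play_rows:
  steps:
    - {"ax": 0,"ay": 0,"az": 0,"dx": 0,"dy": 0,"dz": 0.3,"claw": 10}
    - {"ax": 0,"ay": 0,"az": 0,"dx": 0,"dy": 0,"dz": 0,"claw": 10}
    - {"ax": 0,"ay": 0,"az": 0,"dx": 0,"dy": 0,"dz": 0,"claw": 10}

```text
time_s: 19.3
tcp_pos: [0.5641, 0.0871, 0.0952]
ee_rot: [[0.719, -0.695, 0.0], [-0.695, -0.719, -0.0], [0.0, -0.0, -1.0]]
wrist_force: [-0.8, -0.7, -0.1]
gripper_width: 0.276
gripper_force: 30.0
```

Request:
play_rows:
  steps:
    - {"ax": 0,"ay": 0,"az": 0,"dx": 0,"dy": 0,"dz": 0.2,"claw": 10}
    - {"ax": 0,"ay": 0,"az": 0,"dx": 0,"dy": 0,"dz": 0,"claw": 10}
    - {"ax": 0,"ay": 0,"az": 0,"dx": 0,"dy": 0,"dz": 0,"claw": 10}

```text
time_s: 19.6
tcp_pos: [0.5642, 0.0872, 0.0953]
ee_rot: [[0.719, -0.695, 0.0], [-0.695, -0.719, 0.0], [0.0, -0.0, -1.0]]
wrist_force: [-1.1, 0.2, 2.4]
gripper_width: 0.275
gripper_force: 30.0
```

Request:
play_rows:
  steps:
    - {"ax": 0,"ay": 0,"az": 0,"dx": 0,"dy": 0,"dz": 0.2,"claw": 10}
    - {"ax": 0,"ay": 0,"az": 0,"dx": 0,"dy": 0,"dz": 0,"claw": 10}
    - {"ax": 0,"ay": 0,"az": 0,"dx": 0,"dy": 0,"dz": 0,"claw": 10}

```text
time_s: 19.9
tcp_pos: [0.5643, 0.0871, 0.0952]
ee_rot: [[0.719, -0.695, 0.0], [-0.695, -0.719, -0.0], [0.0, -0.0, -1.0]]
wrist_force: [-2.3, -0.6, 5.2]
gripper_width: 0.275
gripper_force: 30.0
```

Request:
play_rows:
  steps:
    - {"ax": 0,"ay": 0,"az": 0,"dx": 0,"dy": 0,"dz": 0.2,"claw": 10}
    - {"ax": 0,"ay": 0,"az": 0,"dx": 0,"dy": 0,"dz": 0,"claw": 10}
    - {"ax": 0,"ay": 0,"az": 0,"dx": 0,"dy": 0,"dz": 0,"claw": 10}
    - {"ax": 0,"ay": 0,"az": 0,"dx": 0,"dy": 0,"dz": 0,"claw": 10}
    - {"ax": 0,"ay": 0,"az": 0,"dx": 0,"dy": 0,"dz": 0,"claw": 10}

```text
time_s: 20.4
tcp_pos: [0.5643, 0.0871, 0.0952]
ee_rot: [[0.719, -0.695, 0.001], [-0.695, -0.719, -0.0], [0.0, -0.0, -1.0]]
wrist_force: [-1.1, 0.6, 6.2]
gripper_width: 0.278
gripper_force: 30.0
```

Run:
```python
from h import *
s=sense();T=np.array(s['ee_rot']).reshape(3,3);t=s['tcp_pos'];print(t.round(4),s['wrist_force'].round(2),s['moment'].round(2),s['gripper_force'])
w=cap('wrist');P=w['P'];L=(P-t)@T*1000
k=L[(L[...,0]>10)&(L[...,0]<50)&(L[...,1]>-14)&(L[...,1]<12)&(abs(P[...,2]-.076)<.004)]
print(len(k),'z',np.median(k[:,2]),cv2.minAreaRect(k[:,:2].astype(np.float32)),k[:,0].max())
A=np.c_[k[:,:2],np.ones(len(k))];print(np.linalg.lstsq(A,k[:,2],rcond=None)[0])
m=(abs(P[...,2]-.062)<.0035)&(abs(L[...,0])<75)&(abs(L[...,1]-44)<75);print('rim',cv2.minEnclosingCircle(L[m][:,:2].astype(np.float32)))
print(sense()['wrist_force'])
```

```text
[0.5643 0.0871 0.0952] [-1.12  0.57  6.18] [-0.    0.96 -0.08] 29.966748564038426
953 z 19.240142524179653 ((24.41634178161621, -0.8655796051025391), (17.85700225830078, 28.802942276000977), 89.94135284423828) 38.8132083375027
[ 1.62588193e-02 -9.30296144e-03  1.88487274e+01]
rim ((3.057952404022217, 43.74544906616211), 62.951717376708984)
[-1.58663652  0.06990581  5.97740823]
```

Two things to check here: the plane slope suggests up to 0.9° of tilt, and the rim fit may be contaminated. I'll measure again more robustly.

```bash
cat > chk.py <<'E'
from h import *
from scipy.optimize import least_squares
s=sense();T=np.array(s['ee_rot']).reshape(3,3);t=s['tcp_pos'];print(t.round(4),s['wrist_force'].round(2),s['moment'].round(2),s['gripper_width'])
def plane(k):
    r=least_squares(lambda p:k[:,:2]@p[:2]+p[2]-k[:,2],[0,0,np.median(k[:,2])],loss='soft_l1',f_scale=.5).x;return r.round(4),len(k)
B=[];C=[]
for i in range(3):
    w=cap('wrist');P=w['P'];L=(P-t)@T*1000;x,y,z=L[...,0],L[...,1],L[...,2]
    B.append(L[(x>17)&(x<37)&(y>-8.5)&(y<6.5)&(abs(P[...,2]-.076)<.005)])
    C.append(L[(abs(P[...,2]-.062)<.004)&(np.hypot(x,y-43.6)<58)&(np.hypot(x,y-43.6)>29)&(y>14)])
print('base',plane(np.vstack(B)),'carrier',plane(np.vstack(C)))
k=np.vstack(B);print([ (a,np.median(k[(k[:,0]>a)&(k[:,0]<a+4)][:,2]).round(2)) for a in range(17,37,4)])
h=cv2.HoughCircles(cv2.resize(cv2.cvtColor(w['frame'],6),None,fx=2,fy=2),3,1,60,param1=80,param2=18,minRadius=14,maxRadius=26)
g=cv2.cvtColor(w['frame'],6)
for X,Y,R in (h[0] if h is not None else []):
    U,V=X/2,Y/2;r=w['R']@np.array([(U-w['cx'])/w['fx'],(V-w['cy'])/w['fy'],1]);q=w['t']+r*(.061-w['t'][2])/r[2];l=(q-t)@T*1000
    if abs(np.hypot(l[0],l[1]-43.6)-44)<7:print('circle',l[:2].round(1),R/2)
m=(P[...,2]>.055)&(P[...,2]<.0655)&(y>14)&(np.hypot(x,y-43.6)<70);q=L[m][:,:2]
a=np.degrees(np.arctan2(q[:,1]-43.6,q[:,0]));rr=np.hypot(q[:,0],q[:,1]-43.6)
e=np.array([q[(a>=i)&(a<i+5)][rr[(a>=i)&(a<i+5)].argmax()] for i in range(-180,180,5) if ((a>=i)&(a<i+5)).sum()>15 and rr[(a>=i)&(a<i+5)].max()>55])
f=least_squares(lambda p:np.hypot(e[:,0]-p[0],e[:,1]-p[1])-p[2],[0,44,62],loss='soft_l1');print('rim',f.x.round(2),len(e))
E
python3 chk.py
```

```text
[0.5642 0.0871 0.0952] [-1.59  0.07  5.98] [ 0.03  0.91 -0.  ] 0.27597771226369167
base (array([-5.20000e-03, -8.10000e-03,  1.92107e+01]), 1836) carrier (array([-1.40000e-03,  2.00000e-04,  3.32661e+01]), 19375)
[(17, np.float64(19.13)), (21, np.float64(19.06)), (25, np.float64(19.18)), (29, np.float64(19.08)), (33, np.float64(19.0))]
circle [43.3 42.4] 11.6
circle [ 0.2 86.3] 11.05
rim [-0.97 43.   61.73] 31
```

The base is flat within 0.3°, on the face (33.1 vs 33.3 mm), and centred on the pin to about 0.6 mm. The force on the carrier is about 8.5 N once the gauge's own 2.5 N weight is added, so I'll trim it up slightly.

Request:
play_rows:
  steps:
    - {"ax": 0,"ay": 0,"az": 0,"dx": 0,"dy": 0,"dz": 0.15,"claw": 10}
    - {"ax": 0,"ay": 0,"az": 0,"dx": 0,"dy": 0,"dz": 0,"claw": 10}
    - {"ax": 0,"ay": 0,"az": 0,"dx": 0,"dy": 0,"dz": 0,"claw": 10}
    - {"ax": 0,"ay": 0,"az": 0,"dx": 0,"dy": 0,"dz": 0,"claw": 10}
    - {"ax": 0,"ay": 0,"az": 0,"dx": 0,"dy": 0,"dz": 0,"claw": 10}
    - {"ax": 0,"ay": 0,"az": 0,"dx": 0,"dy": 0,"dz": 0,"claw": 10}

```text
time_s: 21.2
tcp_pos: [0.5643, 0.0871, 0.0952]
ee_rot: [[0.719, -0.695, 0.001], [-0.695, -0.719, -0.0], [0.0, -0.0, -1.0]]
wrist_force: [-2.5, -0.5, 6.9]
gripper_width: 0.272
gripper_force: 30.0
```

Request:
play_rows:
  steps:
    - {"ax": 0,"ay": 0,"az": 0,"dx": 0,"dy": 0,"dz": 0.1,"claw": 10}
    - {"ax": 0,"ay": 0,"az": 0,"dx": 0,"dy": 0,"dz": 0,"claw": 10}
    - {"ax": 0,"ay": 0,"az": 0,"dx": 0,"dy": 0,"dz": 0,"claw": 10}
    - {"ax": 0,"ay": 0,"az": 0,"dx": 0,"dy": 0,"dz": 0,"claw": 10}
    - {"ax": 0,"ay": 0,"az": 0,"dx": 0,"dy": 0,"dz": 0,"claw": 10}
    - {"ax": 0,"ay": 0,"az": 0,"dx": 0,"dy": 0,"dz": 0,"claw": 10}

```text
time_s: 21.8
tcp_pos: [0.5642, 0.0871, 0.0952]
ee_rot: [[0.719, -0.695, 0.001], [-0.695, -0.719, -0.0], [0.0, -0.0, -1.0]]
wrist_force: [-2.6, 0.0, 7.7]
gripper_width: 0.274
gripper_force: 30.0
```

```bash
python3 -c "
from station import *
s=sense();print(s['wrist_force'],s['gripper_force']);print(finish_job())"
```

```text
[-2.60035931e+00  2.07268555e-03  7.70314055e+00] 29.96630112407729
the job is handed in; nothing more can be done
None
```

The job is handed in at 21.8 s: the shorter pin is fully home, about 3 mm below the face like the other three, and the gauge is still held upright and flat on the carrier, centred on the pin to roughly 0.6 mm and pressing with about 10 N (7.7 N read at the wrist plus the gauge's 2.5 N weight).

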